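Index the board turntable one hole towards the lamp

TASK

The circuit board on the indexed turntable has to be turned one hole round, to the side where the ring lamp stands. With a fingertip, press the orange plunger button in until it frees the table, swing it round to the very next hole on the lamp's side, not past it, and let the button spring back up so that the table is locked there. Do not grip the button between the fingers, do not spill the screw cup that rides on the table, and leave the other things on the bench where they are.

Things in the scene. Friction and masses are not known exactly. Their poses are not given: they have to be found in the camera images.
- stand: Fixed stand of the indexed turntable: grey round base plate, 430 mm across, 10 mm thick. Origin: underside centre of the plate, on the turntable's axis, at bench height; z up, -x the stand's front. It stands near the middle of the bench, turned by up to 0.3 rad either way.
- front_hole (a point): Middle hole of the index plate, at its top face: 185 mm to the front (-x) of the axis, 52 mm above the bench. The plate is an aluminium arc on the stand's front half, 158 to 213 mm from the axis, with five 22 mm holes every 30 degrees (0.5236 rad) on the 185 mm circle, joined by a 13 mm slot. The plunger starts in this hole.
- turntable (a joint): Turntable angle in rad; 0 at the start. Positive = anticlockwise from above: the plunger goes from the stand's front (-x) to its -y side; negative: to its +y side. Holes at 0, +-0.524, +-1.047. With the plunger up it is locked (play about 0.008 rad); with it in, it turns stiffly (about 1.5 N sideways at the plunger) and stays where it is left.
- plunger (a joint): How far the plunger is pressed, m: 0 up, 0.0155 fully in; moves straight down, springs back (6 N to start, 10 N fully in). Its 19 mm steel collar fills a hole and locks the table; from 0.0125 it is below the plate and the table turns. Let go within 3 mm of a hole's centre it finds the hole; let go between holes it stays about 12 mm in, rubbing under the plate till it meets a hole.
- plunger_top (a point): Floor centre of the dish in the orange plunger button, 185 mm from the axis; 82 mm above the bench when up, 66.5 mm fully in; turns with the table. The button is 48 mm across and 15 mm thick; the dish's floor is 39 mm across with a rim 4 mm high, against which a fingertip can push sideways. Below it a 10 mm neck runs down through the plate's slot.
- turntable_top (a point): Centre of the turntable's top, on its axis, 62 mm above the bench; turns with the table. Aluminium disc 280 mm across with a dark mat; a green circuit board is clamped on it, highest part 83 mm above the bench.
- lamp: Ring lamp with magnifier, fixed: black round foot 170 mm across, jointed arm, ring head 160 mm across, 230 mm above the bench, over the foot. It stands beside the stand, on the left (+y) or on the right (-y): its side of the stand says which way to turn. Origin: underside centre of the foot.
- extractor: Fume extractor, fixed: upright grey box 100 x 180 mm, 220 mm high, with a round fan grille towards the robot, on the side where the lamp is not. Origin: underside centre.
- screw_cup: Small open steel cup with screws, 36 mm across and 24 mm high, loose on the turntable near its front, about 100 mm from the axis; rides with the table. Origin: underside centre.
- tape_roll: Blue roll, 72 mm across, 28 mm high, loose on the bench near the stand. Origin: underside centre.
- screwdriver: Screwdriver with green handle, 170 mm long, lying loose near the stand.
- cleaner_bottle: White bottle with blue cap, 54 mm across, 140 mm high, standing loose. Origin: underside centre.
- ssd: Dark flat drive, 70 x 100 x 7 mm, loose. Origin: underside centre.
- battery: Black battery pack, 62 x 110 x 10 mm, loose. Origin: underside centre.
- parts_tray: Blue compartment tray, 100 x 160 x 28 mm, loose. Origin: underside centre.
- pry_bar: Blue plastic pry bar, 145 mm long, 6 mm thick, lying loose near the stand. Origin: underside centre.
There are look-alikes about, which are no part of the job. What is meant by the screw_cup is not blue or brown, and is the smaller of those in its own colour.

How it is judged:
On the way, in this order (a step that is already met when the one before it is completed fails the run):
1. the plunger is pressed in until its collar is out of the starting hole, before the table turns (value of joint plunger above 0.01 m and value of joint turntable between -0.06 and 0.06 rad), for 0.05 s.
2. the table stands at the very next hole on the lamp's side with the plunger sprung back up into it (((y of lamp in the frame of stand above 0 m and value of joint turntable between -0.5486 and -0.4986 rad) or (y of lamp in the frame of stand below 0 m and value of joint turntable between 0.4986 and 0.5486 rad)) and value of joint plunger below 0.003 m), for 0.2 s.
At the end, for the whole second after the job is handed in: The turntable stands at rest one hole (0.524 rad within 0.025) from the start on the lamp's side, the plunger up in that hole (less than 3 mm in), the screw cup upright on the turntable, and every other loose thing within 30 mm of where it stood (all of step 2 and velocity of joint turntable between -0.02 and 0.02 rad/s and angle between screw_cup's own z axis and vertical below 0.2 rad and horizontal distance between screw_cup and turntable_top below 0.135 m and height (world z) of screw_cup between 0.058 and 0.068 m and distance of each of tape_roll, screwdriver, cleaner_bottle, ssd, battery, parts_tray, pry_bar from where it was at the start of the episode below 0.03 m); the robot touches nothing.
It fails at once if the table is turned away from the lamp's side ((y of lamp in the frame of stand above 0 m and value of joint turntable above 0.12 rad) or (y of lamp in the frame of stand below 0 m and value of joint turntable below -0.12 rad)).
It fails at once if the table is turned well past the next hole (value of joint turntable above 0.7 rad or value of joint turntable below -0.7 rad).
It fails at once if the button is taken between the fingers (distance between the grasp point and plunger_top below 0.012 m and contact force between the fingers and plunger above 0.5 N).
It fails at once if the screw cup is tipped, lifted or knocked off the turntable (angle between screw_cup's own z axis and vertical above 0.5 rad or height (world z) of screw_cup above 0.075 m or height (world z) of screw_cup below 0.05 m).
It fails at once if another loose thing on the bench is shifted, lifted or carried (distance of any of tape_roll, screwdriver, cleaner_bottle, ssd, battery, parts_tray, pry_bar from where it was at the start of the episode above 0.03 m).
It also fails if it takes over 35 s, if anything falls off the work surface, if the arm or the gripper's body presses on something with over 40 N, if the wrist force passes 120 N, or if a joint passes its speed limit or range.

ROBOT

A 6-joint arm with a two-finger parallel gripper is mounted at the origin on the work surface. World frame = base frame: x ahead of the robot, y to its left, z up, the work surface at z = 0. Lengths are in m, angles in rad, forces in N, time in s.
With the tool pointing down it reaches from about 0.35 to 0.925 m from the base axis. Payload 6.4 kg.
Tool frame: the origin (TCP) lies at the very end of the fingers, on their centre line; the grasp point (between the pads) lies ctrl.grip_depth behind it (ctrl.grip_depth is the distance from the TCP to the grasp point, in m); z points along the fingers, y is the direction in which the jaws open and shut (so a half turn about z gives the same grasp; the last joint's range is limited). The gripper opens to 85 mm and grips with 20 to 120 N. Pads are 22 mm wide; open, the fingers measure 114 mm over their backs; the gripper's body (76 mm by 85 mm) begins 54 mm behind the grasp point. The pads swing forward as they close: fully open they stand 13 mm farther back than shut.
Start: joints at [1.06, 0.245, 1.558, -0, 1.339, -0.174], TCP at [0.215, 0.613, 0.231] pointing down, gripper open.
Joint ranges: [-3.13, 3.13], [-1.02, 2.26], [0.13, 2.54], [-0.95, 4.09], [0.21, 2.88], [-2.74, 2.74]. Speed limits (rad/s): [2.57, 2.57, 3.14, 3.14, 3.14, 3.14].

INTERFACE

Orientations are given as a rotation vector (axis times angle).
In Python, from workcell import ctrl gives the robot as it stands.
- The arm moves only by the shell command python3 -m inch 'ROWS' [FORCE]. ROWS is JSON, a list of rows, each a list of 3 entries, a list of its own where there are three numbers: the shift along the tool's x, y, z in m, then the turn about the tool's z in degrees, then the opening, from 0 (shut) to 1 (fully open). A call has exactly 8 rows; each row shifts and turns the commanded pose from where the row before left it, along the tool's axes as they then stand; what a row does not reach is not made up. A row lasts 1/8 s, in which the tool goes at most 62.5 mm and 10.7 degrees, less where a joint would pass 70% of its speed; a pose out of reach is approached as far as the arm can. A call with a gripper value outside its range is refused whole. The fingers move at their own pace and stop on an object; FORCE is the grip in N (left out, the last holds). Time passes only in rows, so rows that do not move let the fingers close, or fill a call up. It gives the time, the measured TCP pose, the force and the opening at its end, in the units of the state.
- ctrl.read_state(): the state, without advancing time (a new reading comes with each control period).
- ctrl.grab_frame(name): name is "scene" or "top" or "wrist"; returns a dict with "color" (480x640x3 uint8, blue, green, red), "z_map" (480x640 float32, m along the optical axis (not along the pixel's ray), 0 where there is no reading), "mtx" (3x3 intrinsics, pixels), "camera_from_world" (4x4, takes a point from world to camera coordinates). Camera axes: x right, y down, z forward; pixel columns grow to the right and rows downward; lengths in m; the calibration is good to about 2 mm. A picture is of the moment at which its call begins.
- ctrl.close_job(): hands the job in, once; it reports no verdict.
Trained networks look in a picture, given as the dict that the camera call returned (one of the last four; its "shot" number tells which), for a name from the list of things; names that differ only in an ending like _2 or _b are one class to them, and where a whole thing is asked for, a point or a joint stands for the part that bears it (a point fixed in the world has none). Each returns a list of dicts, best first, with "conf" (0 to 1); they miss things now and then, are a little off and sometimes report something else, mostly with a low value. They report only what shows in the picture. A call takes as long as a camera call. They do not tell look-alikes from the thing itself.
- ctrl.find_in(picture, label): "bbox" ([left, top, width, height] as shares, 0 to 1, of the picture: columns of its width, rows of its height, round what is visible of it).
- ctrl.mark_of(picture, label): "at" ([row, column] as shares, 0 to 1, of the picture: columns of its width, rows of its height: a listed point, or the origin of a listed thing).
The state is a dict: "t": time; "qpos": joint angles; "qd": joint speeds; "joint_efforts": joint torques, N m; "tool_pos": TCP position; "orientation": TCP orientation; "contact_force": force on the tool from outside, world axes, zero at the start; "moment": the same for the moment, N m; "gripper_width": finger opening in m.
Only numpy, scipy, OpenCV 4.12 (cv2) and the standard library are available. Lean on these libraries where they do the work, as an engineer would, in place of code of your own. Each camera call takes 0.05 s, during which the arm holds its last target. There are 200 camera calls.

## Working session

There is one attempt and no reset: what is moved stays moved. The work goes in short steps, Python scripts to look and compute and a shell command to move; the robot and the scene stay as the last step left them, time stands still between calls to the robot, and variables do not carry over. Pictures are saved under pics/ and viewed, about 8 in all and at most 12, crops included, and the job is handed in when it is done.

```bash
mkdir -p pics; cat > h.py <<'E'
import numpy as np, cv2
from scipy.spatial.transform import Rotation as R
from workcell import ctrl
def world(f,r,c,z=None):
    K=f["mtx"];T=np.linalg.inv(f["camera_from_world"])
    d=np.linalg.inv(K)@[c*640,r*480,1]
    if z is None:
        p=d*f["z_map"][min(int(r*480),479),min(int(c*640),639)]; return T[:3,:3]@p+T[:3,3]
    w=T[:3,:3]@d; return T[:3,3]+w*(z-T[2,3])/w[2]
Z=dict(plunger_top=.082,front_hole=.052,turntable_top=.062,lamp=0,stand=0,screw_cup=.062,extractor=0)
def look(f,names=Z):
    for n in names:
        for m in ctrl.mark_of(f,n)[:2]:
            r,c=m["at"]; print(n,round(m["conf"],2),"px",int(c*640),int(r*480),world(f,r,c,Z[n]).round(3))
E
python3 - <<'E'
from h import *
a=[ctrl.grab_frame(n) for n in("scene","top")]
for f,n in zip(a,("scene","top")):
    cv2.imwrite(f"pics/{n}0.png",f["color"]); print(n); look(f)
s=ctrl.read_state(); print(s["t"],s["tool_pos"],s["orientation"],R.from_rotvec(s["orientation"]).as_matrix().round(3),s["gripper_width"],ctrl.grip_depth)
E
```

```text
scene
plunger_top 0.71 px 345 258 [0.496 0.049 0.082]
front_hole 0.66 px 345 263 [0.493 0.048 0.052]
turntable_top 0.66 px 281 294 [0.676 0.031 0.062]
lamp 0.86 px 209 164 [ 0.598 -0.493  0.   ]
stand 0.93 px 284 304 [0.672 0.033 0.   ]
screw_cup 0.91 px 363 389 [0.658 0.332 0.062]
screw_cup 0.68 px 374 262 [0.434 0.092 0.062]
extractor 0.74 px 430 438 [0.589 0.491 0.   ]
extractor 0.16 px 472 345 [0.361 0.389 0.   ]
top
plunger_top 0.47 px 316 251 [0.489 0.032 0.082]
plunger_top 0.24 px 169 218 [0.593 0.464 0.082]
front_hole 0.96 px 314 253 [0.484 0.036 0.052]
front_hole 0.53 px 317 189 [0.679 0.026 0.052]
turntable_top 0.97 px 313 188 [0.68  0.038 0.062]
turntable_top 0.4 px 316 193 [0.666 0.028 0.062]
lamp 0.89 px 484 213 [ 0.606 -0.497  0.   ]
stand 0.92 px 315 193 [0.675 0.031 0.   ]
stand 0.16 px 396 204 [ 0.638 -0.223  0.   ]
screw_cup 0.55 px 306 282 [0.398 0.061 0.062]
screw_cup 0.52 px 226 204 [0.635 0.301 0.062]
extractor 0.79 px 167 218 [0.6   0.497 0.   ]
0.8 [0.21481688 0.61349071 0.23131878] [5.26580337e-01 3.09711747e+00 6.74498878e-05] [[-0.944  0.33   0.   ]
 [ 0.33   0.944  0.   ]
 [-0.     0.    -1.   ]] 0.08543640656410248 0.0187
```

View pics/scene0.png

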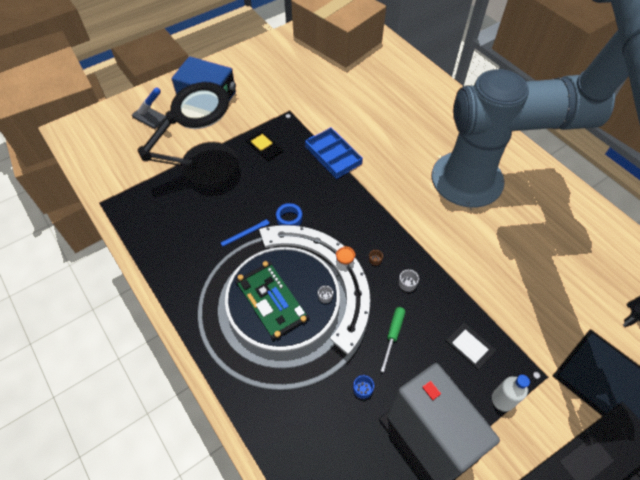

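View pics/top0.png

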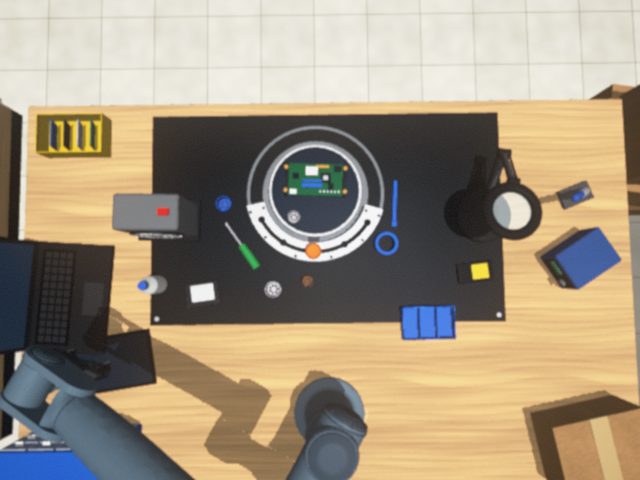

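The lamp stands on the right (-y side), so the table must turn positive. The orange button is at about (313,250) in the top view and (345,257) in the scene view. The right cup is the small steel one on the table at (293,216) in the top view. I'll refine the button position by colour.

```bash
cat >> h.py <<'E'
def orange(f,z=.086):
    h=cv2.cvtColor(f["color"],cv2.COLOR_BGR2HSV); m=cv2.inRange(h,(5,170,130),(18,255,255))
    n,l,s,c=cv2.connectedComponentsWithStats(m); i=1+s[1:,4].argmax(); x,y=c[i]
    zz=np.median(f["z_map"][l==i]); print("orange px",c[i].round(1),"box",s[i],"w",world(f,y/480,x/640,z).round(4),"depthpt",world(f,y/480,x/640).round(4)); return world(f,y/480,x/640,z)
def totool(dw):
    s=ctrl.read_state(); return R.from_rotvec(s["orientation"]).inv().apply(dw)
E
python3 - <<'E'
from h import *
for n in("scene","top"):
    p=orange(ctrl.grab_frame(n))
s=ctrl.read_state()
print(totool(np.array([.491,.037,.17])-s["tool_pos"]))
E
```

```text
orange px [345.4 254.8] box [337 247  18  17 233] w [0.4909 0.043  0.086 ] depthpt [0.4893 0.0413 0.0823]
orange px [312.7 250.4] box [305 244  16  14 147] w [0.4921 0.0418 0.086 ] depthpt [0.4923 0.0418 0.0808]
[-0.45120845 -0.45283205  0.06129962]
```

```bash
python3 -m inch '[[[-0.042,-0.042,0],0,0],[[-0.042,-0.042,0],0,0],[[-0.042,-0.042,0],0,0],[[-0.042,-0.042,0],0,0],[[-0.042,-0.042,0],0,0],[[-0.042,-0.042,0],0,0],[[-0.042,-0.042,0],0,0],[[-0.042,-0.042,0],0,0]]'
python3 - <<'E'
from h import *
s=ctrl.read_state(); print(totool(np.array([.491,.042,.18])-s["tool_pos"]))
E
```

```text
t: 1.9
tool_pos: [0.4215, 0.1836, 0.2317]
orientation: [0.526, 3.096, 0.001]
contact_force: [1.6, 0.0, 0.4]
gripper_width: -0.0
[-0.11230263 -0.11071472  0.05177387]
```

```bash
python3 -m inch '[[[-0.038,-0.037,0.0],0,0],[[-0.038,-0.037,0.0],0,0],[[-0.036,-0.037,0.0],0,0],[[0,0,0.025],-8.5,0],[[0,0,0.025],-8,0],[[0,0,0],0,0],[[0,0,0],0,0],[[0,0,0],0,0]]'
python3 - <<'E'
from h import *
s=ctrl.read_state(); print(s["tool_pos"],R.from_rotvec(s["orientation"]).as_matrix().round(3))
for n in("wrist","scene","top"):
    f=ctrl.grab_frame(n); 
    if n=="wrist": cv2.imwrite("pics/w1.png",f["color"]); look(f,["plunger_top","front_hole","turntable_top","stand"])
    try: orange(f)
    except Exception as e: print(e)
E
```

```text
t: 2.9
tool_pos: [0.4907, 0.0436, 0.1828]
orientation: [0.078, 3.138, -0.0]
contact_force: [-0.8, -0.4, -0.1]
gripper_width: -0.0001
[0.49074654 0.04361505 0.1827703 ] [[-0.999  0.049  0.003]
 [ 0.049  0.999 -0.   ]
 [-0.003 -0.    -1.   ]]
plunger_top 0.65 px 317 235 [0.49  0.043 0.082]
front_hole 0.78 px 319 224 [0.491 0.044 0.052]
turntable_top 0.7 px 320 434 [0.674 0.036 0.062]
stand 0.84 px 320 390 [0.68  0.035 0.   ]
orange px [318.2 235.7] box [ 282  201   72   70 3927] w [0.489  0.0436 0.086 ] depthpt [0.4905 0.0435 0.0811]
orange px [345.3 254.7] box [337 247  17  16 219] w [0.4909 0.0424 0.086 ] depthpt [0.4891 0.0402 0.0815]
attempt to get argmax of an empty sequence
```

View pics/w1.png

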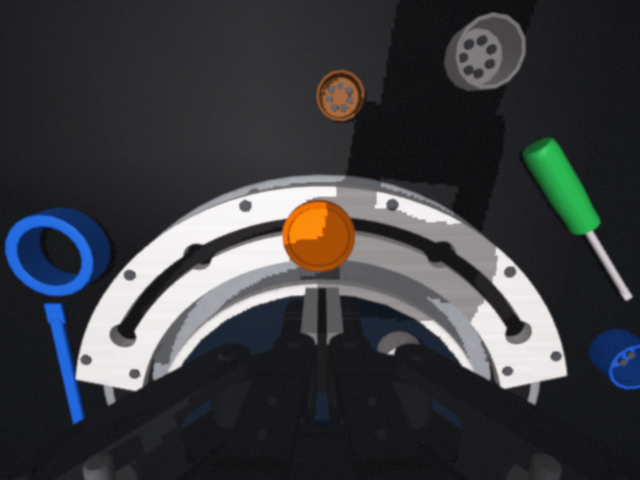

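The wrist view shows the button centred under the closed fingers (318,236). The next holes are at (198,253) on the lamp side and (442,251), and the end holes are at (124,331) and (515,329). I'll fit the axis from these.

```bash
python3 - <<'E'
from h import *
from scipy.optimize import least_squares
f=ctrl.grab_frame("wrist")
px=[(124,331),(198,253),(442,251),(515,329)]; k=np.array([2,1,-1,-2])*np.pi/6
P=np.array([world(f,y/480,x/640,.052)[:2] for x,y in px]); print(P.round(4))
def res(v): a=v[2]+np.pi+k; return (v[:2]+.185*np.c_[np.cos(a),np.sin(a)]-P).ravel()
r=least_squares(res,[.677,.034,0]); print(r.x, (r.fun*1000).round(1))
for t in np.arange(0,1.01,.25): a=r.x[2]+np.pi+t*np.pi/6; print(t,(r.x[:2]+.185*np.array([np.cos(a),np.sin(a)])).round(4))
E
```

```text
[[ 0.5703 -0.1169]
 [ 0.5072 -0.0481]
 [ 0.5145  0.1351]
 [ 0.5838  0.1964]]
[ 0.67016783  0.03619342 -0.04305483] [ 0.6 -3.  -1.1 -1.2 -0.4  0.4  0.9  3.8]
0.0 [0.4853 0.0442]
0.25 [0.4859 0.02  ]
0.5 [ 0.4896 -0.004 ]
0.75 [ 0.4964 -0.0272]
1.0 [ 0.5061 -0.0493]
```

```bash
python3 -m inch '[[[0,0,0.03],0,0],[[0,0,0.03],0,0],[[0,0,0.025],0,0],[[0,0,0.013],0,0],[[0,0,0.005],0,0],[[0,0,0.0],0,0],[[0,0,0],0,0],[[0,0,0],0,0]]'
```

```text
t: 4.3
tool_pos: [0.4898, 0.0436, 0.0794]
orientation: [-0.076, -3.139, 0.0]
contact_force: [-5.4, 0.2, 5.9]
gripper_width: 0.0001
```

```bash
python3 -m inch '[[[0.001,0,0.003],0,0],[[0.0005,0,0.004],0,0],[[0,0,0.004],0,0],[[0,0,0.0015],0,0],[[0,0,0],0,0],[[0,0,0],0,0],[[0,0,0],0,0],[[0,0,0],0,0]]'
python3 - <<'E'
from h import *
f=ctrl.grab_frame("wrist"); cv2.imwrite("pics/w2.png",f["color"]); orange(f)
s=ctrl.read_state(); print(s["tool_pos"],s["contact_force"],R.from_rotvec(s["orientation"]).as_matrix().round(4))
E
```

```text
t: 5.3
tool_pos: [0.4898, 0.0436, 0.0681]
orientation: [0.077, 3.138, -0.0]
contact_force: [-4.4, 0.9, 8.4]
gripper_width: -0.0001
orange px [311.5 290.8] box [ 258  259  117   86 4279] w [0.4731 0.0429 0.086 ] depthpt [0.4781 0.0423 0.0753]
[0.48977908 0.043584   0.06802561] [-3.23147416  0.2957686   8.92936846] [[-9.988e-01  4.870e-02  2.200e-03]
 [ 4.870e-02  9.988e-01 -2.000e-04]
 [-2.200e-03 -1.000e-04 -1.000e+00]]
```

View pics/w2.png

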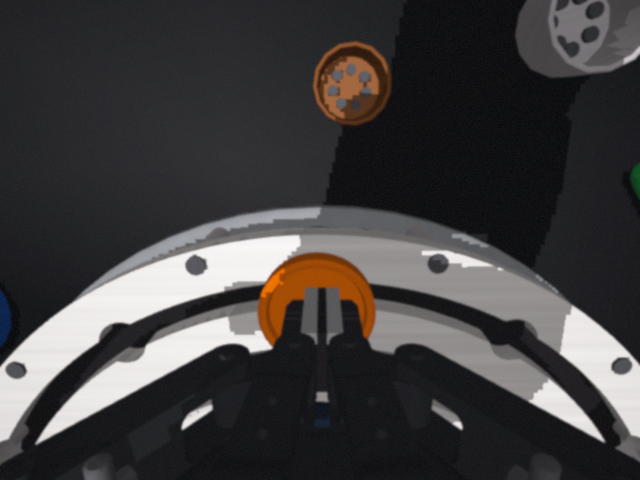

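The fingertip sits in the dish and the button is about 14 mm in. Now I'll swing the first 20° along the arc.

```bash
python3 -m inch '[[[0,0,0.0006],0,0],[[-0.0001,-0.004,0],-1.25,0],[[-0.0002,-0.008,0],-2.5,0],[[-0.0002,-0.008,0],-2.5,0],[[-0.0002,-0.008,0],-2.5,0],[[-0.0002,-0.008,0],-2.5,0],[[-0.0002,-0.008,0],-2.5,0],[[-0.0002,-0.008,0],-2.5,0]]'
cat >> h.py <<'E'
A=np.array([.675,.0355]); PSI=-.044
def tip():
    s=ctrl.read_state(); d=s["tool_pos"][:2]-A; M=R.from_rotvec(s["orientation"]).as_matrix()
    print("tip z",s["tool_pos"][2].round(4),"r",np.hypot(*d).round(4),"ang",(np.arctan2(-d[1],-d[0])-PSI).round(4),"yaw",(np.arctan2(-M[1,0],-M[0,0])-PSI).round(4),"F",np.round(s["contact_force"],1),"t",s["t"])
def button(f,zt):
    # ellipse of orange rim: hull of the orange
    h=cv2.cvtColor(f["color"],cv2.COLOR_BGR2HSV); m=cv2.inRange(h,(5,170,100),(18,255,255))
    n,l,s,c=cv2.connectedComponentsWithStats(m); i=1+s[1:,4].argmax()
    ct=max(cv2.findContours((l==i).astype(np.uint8),cv2.RETR_EXTERNAL,cv2.CHAIN_APPROX_NONE)[0],key=len)[:,0]
    W=np.array([world(f,y/480,x/640,zt)[:2] for x,y in cv2.convexHull(ct)[:,0]])
    from scipy.optimize import least_squares
    r=least_squares(lambda v:np.hypot(*(W-v).T)-.024,W.mean(0),loss="soft_l1",f_scale=.001)
    d=r.x-A; print("button",r.x.round(4),"r",np.hypot(*d).round(4),"ang",(np.arctan2(-d[1],-d[0])-PSI).round(4),"rms",np.sqrt((r.fun**2).mean()).round(4))
E
python3 - <<'E'
from h import *
f=ctrl.grab_frame("wrist"); cv2.imwrite("pics/w3.png",f["color"]); tip(); button(f,.071)
for n in ("scene","top"):
    try: orange(ctrl.grab_frame(n),.07)
    except Exception as e: print(e)
E
```

```text
t: 6.35
tool_pos: [0.4944, -0.0085, 0.0673]
orientation: [-0.371, 3.119, -0.001]
contact_force: [-4.1, 0.3, 8.5]
gripper_width: -0.0002
tip z 0.0674 r 0.1858 ang 0.2888 yaw 0.2815 F [-4.8 -1.7  9.6] t 6.4
button [ 0.4938 -0.0087] r 0.1865 ang 0.2834 rms 0.0004
orange px [328.8 248. ] box [323 241  15  12  75] w [ 0.5067 -0.0055  0.07  ] depthpt [ 0.5076 -0.0043  0.0725]
attempt to get argmax of an empty sequence
```

View pics/w3.png

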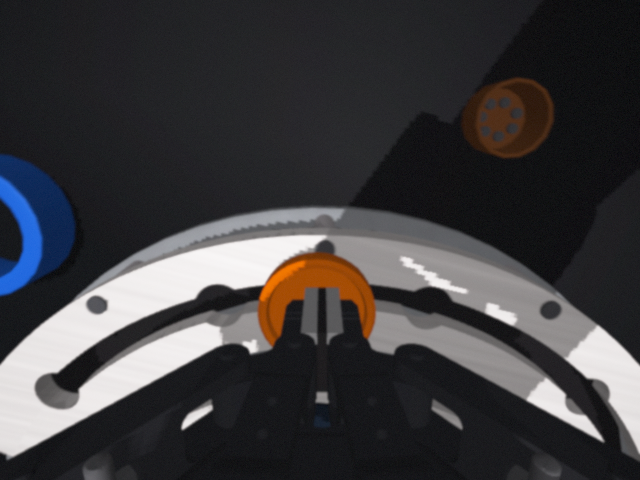

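The button follows the tip: it stands at 0.283 rad, about midway between the two holes at (217,303) and (432,303). 0.24 rad (13.75°) remains.

```bash
python3 -m inch '[[[-0.0002,-0.008,0],-2.5,0],[[-0.0002,-0.008,0],-2.5,0],[[-0.0002,-0.008,0],-2.5,0],[[-0.0002,-0.008,0],-2.5,0],[[-0.0002,-0.008,0],-2.5,0],[[-0.0001,-0.0044,0],-1.25,0],[[0,0,0],0,0],[[0,0,0],0,0]]'
python3 - <<'E'
from h import *
f=ctrl.grab_frame("wrist"); cv2.imwrite("pics/w4.png",f["color"]); tip(); button(f,.071)
E
```

```text
t: 7.5
tool_pos: [0.5102, -0.051, 0.0675]
orientation: [-0.74, 3.053, -0.005]
contact_force: [-5.2, -3.0, 8.4]
gripper_width: -0.0
tip z 0.0675 r 0.1862 ang 0.5271 yaw 0.5195 F [-5.8 -5.   9.7] t 7.55
button [ 0.5101 -0.0513] r 0.1864 ang 0.5287 rms 0.0004
```

View pics/w4.png

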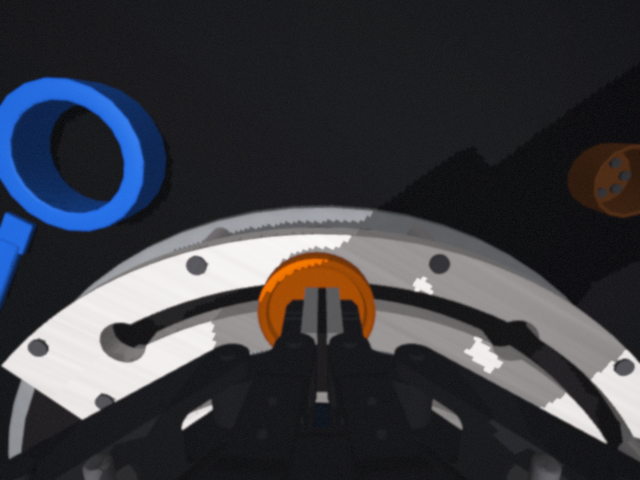

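The plate bolts at (197,265) and (439,264) match the start picture, where they were at (196,265) and (437,264), to within 2 px. So the button is over the next hole. I'll lift straight up.

```bash
python3 -m inch '[[[0,0,-0.004],0,0],[[0,0,-0.006],0,0],[[0,0,-0.008],0,0],[[0,0,-0.02],0,0],[[0,0,-0.03],0,0],[[0,0,-0.048],0,0],[[0,0,0],0,0],[[0,0,0],0,0]]'
python3 - <<'E'
from h import *
f=ctrl.grab_frame("wrist"); cv2.imwrite("pics/w5.png",f["color"]); tip(); button(f,.086); orange(f)
f=ctrl.grab_frame("scene"); cv2.imwrite("pics/s5.png",f["color"]); orange(f)
E
```

```text
t: 8.55
tool_pos: [0.5089, -0.0493, 0.1812]
orientation: [-0.739, 3.053, -0.0]
contact_force: [-0.4, 0.9, -1.2]
gripper_width: 0.0001
tip z 0.1802 r 0.1869 ang 0.5143 yaw 0.5188 F [-0.3  0.3 -0.8] t 8.6
button [ 0.5106 -0.0501] r 0.1854 ang 0.5239 rms 0.0004
orange px [316.  238.1] box [ 280  203   72   71 3989] w [ 0.5099 -0.0506  0.086 ] depthpt [ 0.5112 -0.05    0.0816]
orange px [316.8 233.2] box [309 226  17  16 215] w [ 0.5117 -0.0518  0.086 ] depthpt [ 0.5104 -0.0538  0.0826]
```

View pics/w5.png

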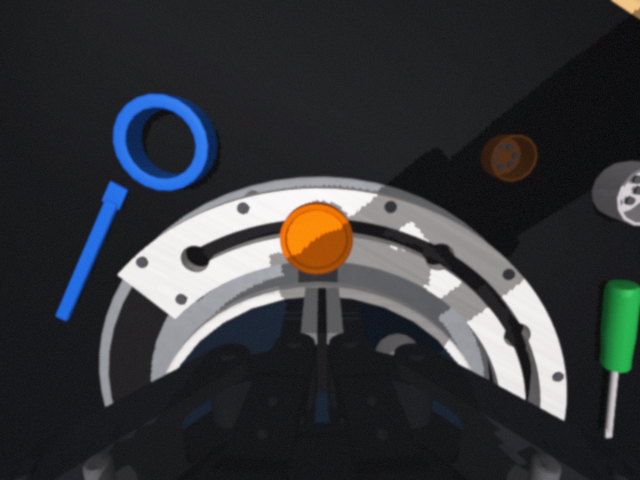

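View pics/s5.png

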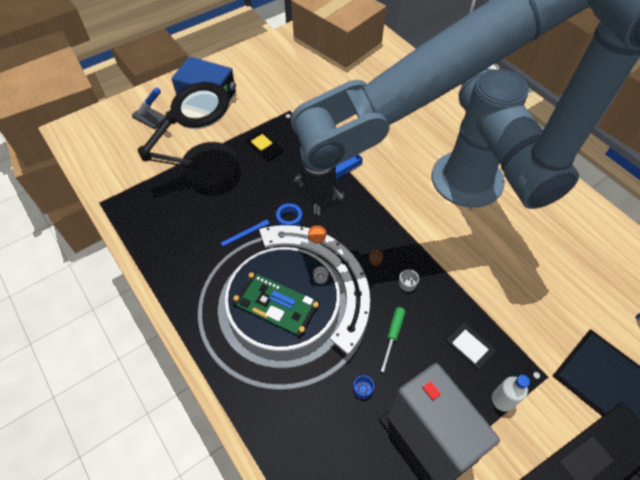

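The button is up (floor depth about 82 mm, as at the start) at 0.524 rad. The cup stands upright on the table at (320,274), nothing else has moved, and the tool is clear.

```bash
python3 -c "
from workcell import ctrl
print(ctrl.close_job())"
```

```text
the job is handed in; nothing more can be done
None
```

The table is turned one hole toward the ring lamp, which stands on the right (-y), and locked there. I handed the job in at about 8.6 s. With the gripper shut, I pressed the button about 14.5 mm in with the fingertips, swung it along the arc, then lifted straight up so it sprang back.

**Last checks, all by camera:**
- **Angle:** the button measured 0.524 rad round from the start.
- **Button up:** depth readings put the button's top at 81.6 mm (wrist camera) and 82.6 mm (scene camera), the same as before the press.
- **Screw cup and loose things:** the cup stands upright on the table, and by eye nothing else on the bench has moved; I did not measure either.
- **Robot:** the tip is about 95 mm above the button and touches nothing; the force readings were near zero.

**Readings that disagreed:**
- Fitting the axis to the plate holes put it about 5 mm off in x, so I used the button position and the networks' estimate of the axis instead.
- A steady sideways force of 3 to 6 N showed while the tip was in the dish. It had no visible effect.

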